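# Fit the filter and bayonet lamp of a microscope lamp house

### The arm

A 6-joint arm with a two-finger parallel gripper is mounted at the origin on the work surface. World frame = base frame: x ahead of the robot, y to its left, z up, the work surface at z = 0. Lengths are in m, angles in rad, forces in N, time in s.
With the tool pointing down it reaches from about 0.25 to 0.775 m from the base axis. Payload 4 kg.
Tool frame: the origin (TCP) lies at the centre of the arm's flange, where the gripper is bolted on; the fingertips stand 199 mm ahead of it and the grasp point (between the pads) lies 180 mm ahead of it; z points along the fingers, y is the direction in which the jaws open and shut (so a half turn about z gives the same grasp; the last joint's range is limited). The gripper opens to 94 mm and grips with 3 to 60 N. Pads are 16 mm wide; open, the fingers measure 119 mm over their backs; the gripper's body (75 mm by 177 mm) begins 78 mm behind the grasp point.
Start: joints at [-1.368, 0.087, 1.371, -0, 1.684, -0.103], TCP at [0.166, -0.524, 0.405] pointing down, gripper open.
Joint ranges: [-3.1, 3.1], [-0.76, 2.03], [0.27, 2.55], [-1.08, 4.22], [0.17, 2.65], [-2.57, 2.57]. Speed limits (rad/s): [2.79, 2.79, 3.14, 3.14, 3.14, 3.14].

### API

Orientations are given as [roll, pitch, yaw] about the fixed x, y, z axes, in that order (R = Rz(yaw) Ry(pitch) Rx(roll)).
In Python, from workcell import r, read_camera, order gives the robot as it stands. The module is installed in compiled form; this text tells all that it offers.
- The arm moves only by the shell command python3 -m handwheel 'ROWS' [FORCE]. ROWS is JSON, a list that holds one entry, the list of rows, each a list of 7 numbers: the shift along the world's x, y, z in m, then the turn, a rotation vector about the world's x, y, z in degrees, then the closure in counts, from 0 (fully open) to 255 (shut). In form: [[[x, y, z, ax, ay, az, fingers], ...]]. A call has 1 to 10 rows; each row shifts and turns the pose as measured when the row begins; what a row does not reach is not made up. A row lasts 1/8 s, in which the tool goes at most 62.5 mm and 10.7 degrees, less where a joint would pass 70% of its speed; a pose out of reach is approached as far as the arm can. A call with a gripper value outside its range is refused whole. The fingers move at their own pace and stop on an object; FORCE is the grip in N (left out, the last holds). Time passes only in rows, so rows that do not move let the fingers close. It gives the time, the measured TCP pose, the force and the opening at its end, in the units of the state.
- r.observe(): the state, without advancing time (a new reading comes with each control period).
- read_camera(name): name is "scene" or "top" or "wrist"; returns a dict with "color" (400x640x3 uint8, red, green, blue), "fovy" (degrees; the focal length in pixels is half the picture's height over the tangent of half this angle, whatever the lens; pixels are square), "cx", "cy" (the principal point, pixels), "T" (4x4, takes a point from camera to world coordinates). Camera axes: x right, y down, z forward; pixel columns grow to the right and rows downward; lengths in m; the calibration is good to about 2 mm. A picture is of the moment at which its call begins. There is no depth.
- order.job_done(): hands the job in, once; it reports no verdict.
The state is a dict: "time": time; "joint_positions": joint angles; "joint_vel": joint speeds; "joint_efforts": joint torques, N m; "eef_pos": TCP position; "eef_rot": TCP orientation; "wrist_force": force on the tool from outside, world axes, zero at the start; "ft_torque": the same for the moment, N m; "grip_width": opening from 0.0 (shut) to 1.0 (fully open).
Only numpy, scipy, OpenCV 4.12 (cv2) and the standard library are available. Lean on these libraries where they do the work, as an engineer would, in place of code of your own. Each camera call takes 0.05 s, during which the arm holds its last target.

### The job

Get the microscope's lamp house ready: take the large filter slab out of the rack, slide it down into the slot in the lamp house's snout until it is fully home, and let go of it. Then take the lamp insert by its grip bar, push it down into the round socket with its lugs in the notches until its flange is flush on the collar, twist it a quarter turn clockwise (seen from above) under the ledge to the stop, and finish while still gripping it and pressing it flush against the spring, so that a colleague can tighten the lock screw; do not let go. Leave the small filter, bottle, beaker and slide box where they are.

Things in the scene. Friction and masses are not known exactly. Their poses are not given: they have to be found in the camera images.
- filter_mid (a point): Centre (half-way up) of the large filter: loose black upright slab with a round glass window low down, 50 mm wide (own x), 8 thick (y), 90 tall (z), 0.07 kg; the bigger of the two slabs. Starts standing in a well of the rack, lowest 20 mm inside. Either way round will do. Grip across the 8 mm near its top: when home only the upper 50 mm stand out.
- house: Fixed white lamp house, 80 mm tall; origin under the centre of its square part (110 x 110 mm, socket in its top); a snout 80 mm wide and 80 mm long with the filter slot runs from it to its -y. Its axes are those of slot and socket.
- slot (a point): Centre of the mouth of the filter slot, in the flat top of the snout, 80 mm above the bench. x runs along the slot, y across it, z up. The slot is 54 mm long (x), 11 mm across (y), with a 2 mm bevel at the mouth and a flat floor 40 mm below it: a filter that is home has its centre 5 mm above this point.
- socket (a point): Centre of the top face of the socket's grey collar, 80 mm above the bench. Bore 36 mm in diameter, with a lug notch to +x and one to -x (12 mm wide, out to 26.5 mm from centre). Ledge 15 mm thick: the lugs are below it once the flange is under 5 mm from the collar. There they turn clockwise from above (yaw decreasing) 80 degrees to a stop; the other way is blocked.
- plunger (a joint): Spring plunger in the bore, m down from rest. The lamp's foot meets it with the flange 12 mm above the collar; it pushes up with 5 N there, 12 N with the flange flush (reading 0.012). No catch: if let go after the turn, the lamp rises until its lugs meet the ledge, flange 5 mm above the collar; so it must be kept pressed.
- lamp_grip (a point): Centre of the lamp insert's black grip bar: 42 mm long (x, also the lugs' line), 14 thick (y), 44 tall (z). Flange below: 56 mm diameter, 6 thick, underside 28 mm under this point. Barrel: 32 mm diameter, foot 58 mm under this point, two lugs (+x, -x) 8 wide, 6 tall, tips 24 mm from axis, tops 48 mm under this point. 0.12-0.2 kg, loose, starts upright on its foot. Either way round fits.
- lug_tip (a point): Tip of the lamp's +x lug: 24 mm from the lamp's axis, 51 mm below lamp_grip; same axes as the lamp.
- rack: Fixed grey filter rack, 74 x 130 x 28 mm; origin at the centre of its underside; two wells 20 mm deep (floor 8 mm above the bench), 35 mm to its +y and -y, each 54 mm long (x) and 12 mm across (y). One holds the large filter, the other the small one.
- small_filter: Bystander: small black filter slab, 36 x 8 x 62 mm, standing in the rack's other well; origin at the centre of its underside.
- bottle: Bystander: small reagent bottle with a blue cap, 56 mm in diameter, 110 mm tall; origin at the centre of its underside.
- beaker: Bystander: glass beaker, 64 mm in diameter, 70 mm tall; origin at the centre of its underside.
- slide_box: Bystander: blue plastic box for slides, 85 x 110 x 35 mm; origin at the centre of its underside.
Things that resemble listed ones, but are neither listed nor needed, are in the scene too. Leave any orange look-alike of the part that bears filter_mid alone.

How it is judged:
By the outcome, as a careful person would: the job done as asked, in the order asked, and still so for the second after the job is handed in, while the arm keeps its last pose, push and grip.
It also fails if it takes over 58 s, if anything falls off the work surface, if the arm or the gripper's body presses on something with over 40 N, if the wrist force passes 120 N, or if a joint passes its speed limit or range.

## Working session

There is one attempt and no reset: what is moved stays moved. The work goes in short steps, Python scripts to look and compute and a shell command to move; the robot and the scene stay as the last step left them, time stands still between calls to the robot, and variables do not carry over. Pictures are saved under pics/ and viewed, and the job is handed in when it is done.

```bash
mkdir -p pics; cat > h.py <<'E'
import numpy as np, cv2
from workcell import r, read_camera, order
def snap(n,f):
    c=read_camera(n); cv2.imwrite('pics/'+f,c['color'][:,:,::-1]); np.savez('pics/'+f[:-4]+'.npz',**c); return c
def load(f): return dict(np.load('pics/'+f+'.npz'))
def ray(c,u,v):
    H=c['color'].shape[0]; f=H/2/np.tan(np.radians(float(c['fovy']))/2)
    d=np.array([(u-c['cx'])/f,(v-c['cy'])/f,1.0]); T=c['T']
    return T[:3,3],T[:3,:3]@d
def plane(c,u,v,z):
    o,d=ray(c,u,v); return o+d*(z-o[2])/d[2]
def proj(c,p):
    H=c['color'].shape[0]; f=H/2/np.tan(np.radians(float(c['fovy']))/2)
    T=c['T']; q=T[:3,:3].T@(np.array(p)-T[:3,3]); return float(c['cx'])+f*q[0]/q[2],float(c['cy'])+f*q[1]/q[2]
E
python3 - <<'E'
from h import *
for n in ['scene','top','wrist']:
    c=snap(n,n+'0.png'); print(n,c['fovy'],c['cx'],c['cy'],c['T'].round(3).tolist())
s=r.observe(); print({k:np.round(v,3).tolist() for k,v in s.items()})
E
```

```text
scene 53.53727305974042 323.49155866225465 204.82959147241874 [[0.732, 0.365, -0.575, 1.116], [0.681, -0.4, 0.613, -0.568], [-0.007, -0.841, -0.542, 0.56], [0.0, 0.0, 0.0, 1.0]]
top 49.309483424399254 317.03725620377026 197.61594501547904 [[-0.024, -0.994, 0.11, 0.487], [-1.0, 0.024, 0.001, -0.026], [-0.004, -0.11, -0.994, 1.251], [0.0, 0.0, 0.0, 1.0]]
wrist 60.95107650770526 320.7998713135738 197.98303862167347 [[0.301, -0.92, -0.249, 0.239], [-0.954, -0.292, -0.076, -0.502], [-0.003, 0.261, -0.965, 0.383], [0.0, 0.0, 0.0, 1.0]]
{'time': 0.15, 'joint_positions': [-1.368, 0.088, 1.372, -0.0, 1.684, -0.103], 'joint_vel': [0.001, 0.0, -0.006, 0.002, -0.001, -0.001], 'joint_efforts': [0.001, -34.064, -30.279, 0.072, 0.031, -0.0], 'eef_pos': [0.166, -0.524, 0.404], 'eef_rot': [-3.14, -0.0, 0.306], 'wrist_force': [0.335, 0.018, 0.605], 'ft_torque': [0.012, -0.036, -0.052], 'grip_width': 0.998}
```

View pics/scene0.png

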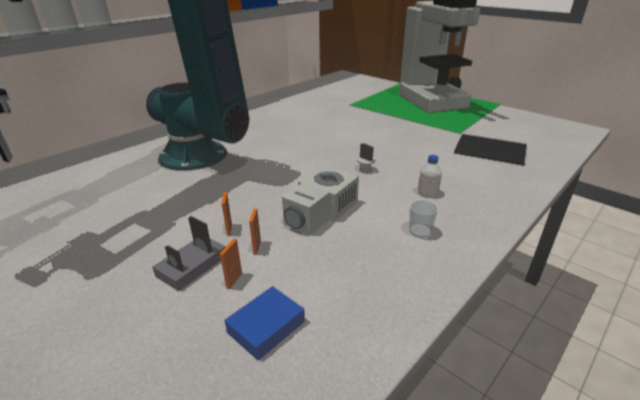

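View pics/top0.png

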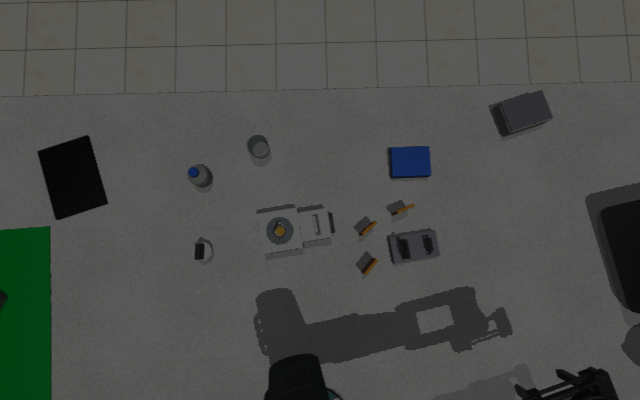

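View pics/wrist0.png

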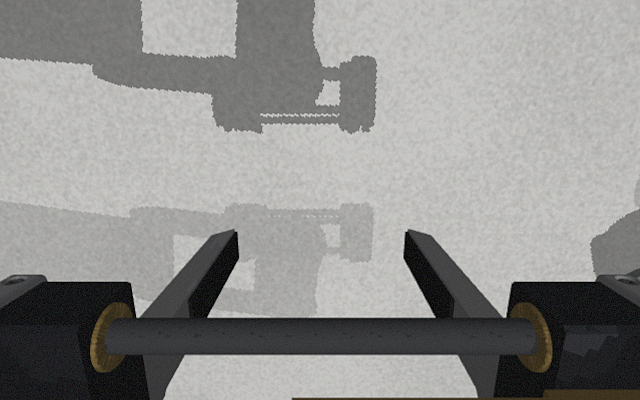

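The scene view shows the rack at (190,260), the house at (320,200) and the lamp at (366,158). Three orange look-alikes stand near (230,240). The top view shows the same objects, so I'll enlarge it.

```bash
python3 - <<'E'
from h import *
c=load('top0'); im=c['color'][:,:,::-1]
a=im[195:275,180:340]; b=im[195:275,335:455]
g=lambda x,s:cv2.convertScaleAbs(cv2.resize(x,None,fx=s,fy=s,interpolation=cv2.INTER_CUBIC),alpha=1.8)
cv2.imwrite('pics/topA.png',g(a,5)); cv2.imwrite('pics/topB.png',g(b,6))
c=load('scene0'); im=c['color'][:,:,::-1]
cv2.imwrite('pics/scA.png',cv2.resize(im[130:300,140:400],None,fx=3,fy=3,interpolation=cv2.INTER_CUBIC))
for u,v in [(204,252),(282,230),(316,224),(403,246),(428,243)]: print(plane(load('top0'),u,v,0.08).round(3))
E
```

```text
[0.478 0.28  0.08 ]
[0.532 0.071 0.08 ]
[ 0.546 -0.021  0.08 ]
[ 0.482 -0.251  0.08 ]
[ 0.488 -0.318  0.08 ]
```

View pics/topA.png

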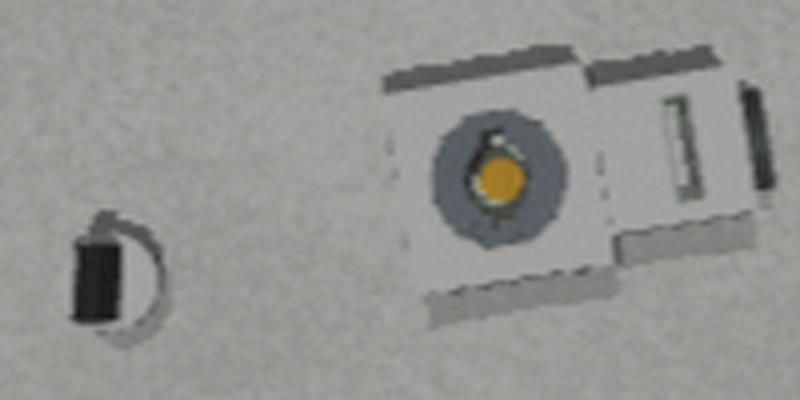

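View pics/topB.png

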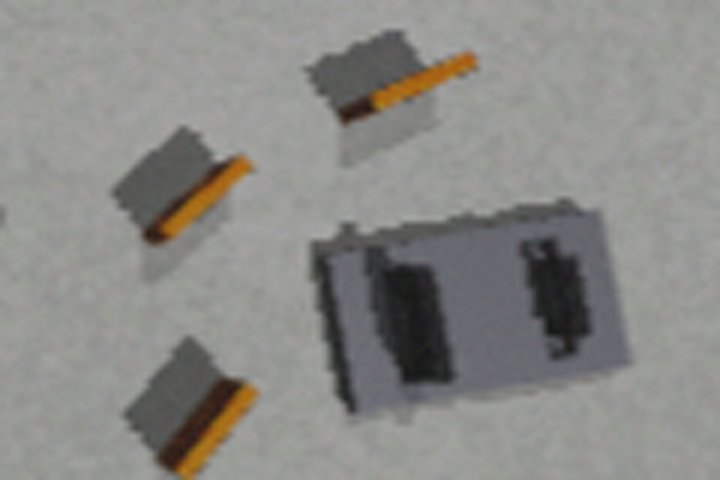

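View pics/scA.png

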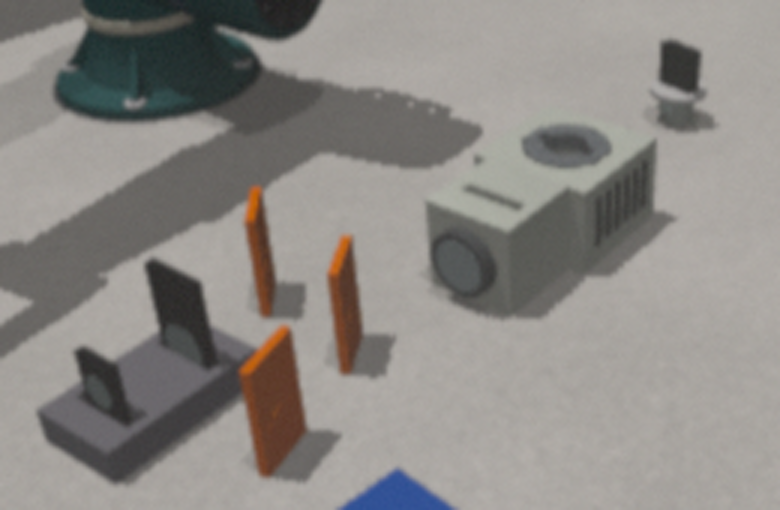

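```bash
python3 -m handwheel '[[[0.03,0.038,0.004,0,0,-0.9,0],[0.03,0.038,0.004,0,0,-0.9,0],[0.03,0.038,0.004,0,0,-0.9,0],[0.03,0.038,0.004,0,0,-0.9,0],[0.03,0.038,0.004,0,0,-0.9,0],[0.03,0.038,0.004,0,0,-0.9,0],[0.03,0.038,0.004,0,0,-0.9,0],[0.03,0.038,0.004,0,0,-0.9,0],[0.03,0.038,0.004,0,0,-0.9,0],[0.03,0.038,0.004,0,0,-0.9,0]]]'
python3 -m handwheel '[[[0,0,0,0,0,0,0],[0,0,0,0,0,0,0]]]'
python3 - <<'E'
from h import *
c=snap('wrist','w1.png');print(c['T'].round(3).tolist())
c=snap('top','t1.png')
E
```

```text
time: 1.4
eef_pos: [0.4703, -0.1335, 0.4398]
eef_rot: [-3.134, 0.001, 0.135]
wrist_force: [0.0, -0.2, 0.3]
grip_width: 1.002
time: 1.65
eef_pos: [0.4713, -0.1313, 0.4391]
eef_rot: [-3.133, 0.002, 0.141]
wrist_force: [-0.3, 0.3, 0.1]
grip_width: 0.999
[[0.141, -0.955, -0.262, 0.547], [-0.99, -0.138, -0.028, -0.121], [-0.01, 0.263, -0.965, 0.418], [0.0, 0.0, 0.0, 1.0]]
```

View pics/w1.png

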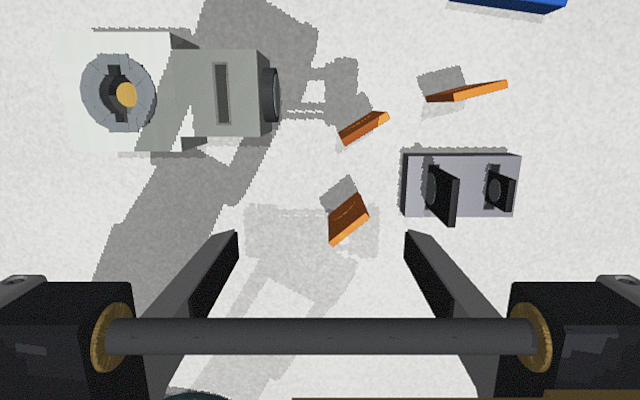

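The wrist view shows the house socket at about (118,93), the slot at about (221,93), the rack at (460,185) and the large filter's top edge at (450,195). I'll enlarge both areas for corners.

```bash
python3 - <<'E'
from h import *
c=load('w1'); im=c['color'][:,:,::-1]
g=lambda x,s:cv2.resize(x,None,fx=s,fy=s,interpolation=cv2.INTER_CUBIC)
def grid(x0,y0,x1,y1,s,f):
    o=g(im[y0:y1,x0:x1],s)
    for x in range((x0+9)//10*10,x1,10): cv2.line(o,((x-x0)*s,0),((x-x0)*s,4 if x%50 else 14),(0,0,255),1)
    for y in range((y0+9)//10*10,y1,10): cv2.line(o,(0,(y-y0)*s),(4 if y%50 else 14,(y-y0)*s),(0,0,255),1)
    cv2.imwrite(f,o)
grid(50,20,290,160,3,'pics/w1a.png'); grid(390,140,530,235,5,'pics/w1b.png')
E
```

```text
(no output)
```

View pics/w1a.png

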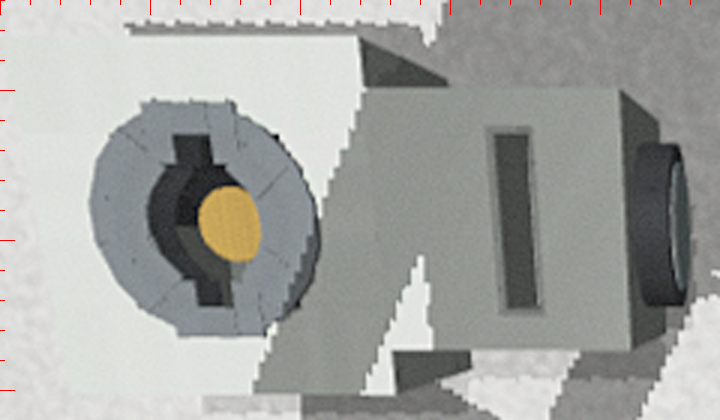

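View pics/w1b.png

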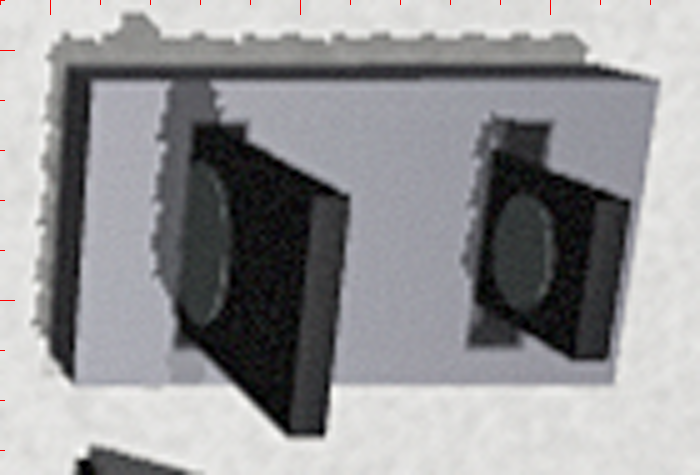

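```bash
python3 - <<'E'
from h import *
c=load('w1')
def show(n,pts,z):
    P=np.array([plane(c,u,v,z) for u,v in pts]); print(n,P[:,:2].round(4).tolist(),'mean',P.mean(0).round(4),'edges',[round(float(np.linalg.norm(P[i]-P[i-1])),4) for i in range(len(P))])
    d=P[0]-P[-1]; print('  x-axis yaw deg',np.degrees(np.arctan2(d[1],d[0])).round(2))
show('filter',[(452.4,179),(460,179.2),(455.2,227.2),(447.6,227.2)],.098)
show('slot',[(212.3,62.3),(227.7,62.3),(231.7,125),(215.7,125)],.08)
show('notch',[(114,65),(121.3,122)],.08)
show('collar L/R/T/B',[(80,88),(156.5,94)],.08); show('collar TB',[(113,53),(124.5,132)],.08)
show('rack',[(408,156),(521.5,155.8),(512.8,216.5),(405.2,216.8)],.028)
show('snout far',[(170,49),(256.7,49.8),(260,136),(194,137)],.08)
E
```

```text
filter [[0.497, -0.2527], [0.4978, -0.2599], [0.4496, -0.2673], [0.4485, -0.2598]] mean [ 0.4732 -0.2599  0.098 ] edges [0.049, 0.0073, 0.0488, 0.0075]
  x-axis yaw deg 8.35
slot [[0.5706, -0.0126], [0.5726, -0.0268], [0.516, -0.0347], [0.5138, -0.0192]] mean [ 0.5433 -0.0233  0.08  ] edges [0.0573, 0.0144, 0.0572, 0.0157]
  x-axis yaw deg 6.6
notch [[0.5554, 0.0787], [0.5036, 0.0726]] mean [0.5295 0.0756 0.08  ] edges [0.0522, 0.0522]
  x-axis yaw deg 6.75
collar L/R/T/B [[0.53, 0.1114], [0.5348, 0.0388]] mean [0.5324 0.0751 0.08  ] edges [0.0728, 0.0728]
  x-axis yaw deg 93.77
collar TB [[0.5658, 0.0794], [0.4943, 0.0696]] mean [0.53   0.0745 0.08  ] edges [0.0722, 0.0722]
  x-axis yaw deg 7.86
rack [[0.505, -0.2247], [0.5237, -0.3529], [0.4515, -0.364], [0.4325, -0.2366]] mean [ 0.4782 -0.2945  0.028 ] edges [0.0735, 0.1295, 0.0731, 0.1288]
  x-axis yaw deg 9.33
snout far [[0.5767, 0.0269], [0.5872, -0.0526], [0.5093, -0.0631], [0.4991, 0.0014]] mean [ 0.5431 -0.0218  0.08  ] edges [0.0816, 0.0802, 0.0785, 0.0653]
  x-axis yaw deg 18.21
```

Measured sizes agree with those given: filter 49 x 7.4 mm, slot rim 57 x 15 mm including the bevel, notch span 52 mm, rack 73 x 129 mm. The filter is at (0.473,-0.260) and also matches the rack's well. Next is a helper that works out the delta to a target pose.

```bash
cat >> h.py <<'E'
from scipy.spatial.transform import Rotation as Ro
def delta(x,y,zg,yaw):
    s=r.observe(); R=Ro.from_euler('xyz',s['eef_rot']); G=Ro.from_euler('xyz',[np.pi,0,np.radians(yaw)])
    t=np.array([x,y,zg+.18]); p=np.array(s['eef_pos'])
    print('t',round(float(s['time']),2),'dpos mm',((t-p)*1000).round(1),'rotvec deg',np.degrees((G*R.inv()).as_rotvec()).round(2),'grasp',(p+R.apply([0,0,.18])).round(4),'F',np.round(s['wrist_force'],1),'M',np.round(s['ft_torque'],2),'w',round(float(s['grip_width'])*94,1))
E
python3 - <<'E'
from h import *
c=load('w1')
for u,v in [(367,210),(333,241),(388,115),(342,142),(372,113)]: print(plane(c,u,v,.09).round(3))
delta(.473,-.26,.083,8.6)
E
```

```text
[ 0.452 -0.179  0.09 ]
[ 0.414 -0.15   0.09 ]
[ 0.547 -0.182  0.09 ]
[ 0.516 -0.143  0.09 ]
[ 0.546 -0.167  0.09 ]
t 1.75 dpos mm [   2.  -128.1 -176.2] rotvec deg [-0.47 -0.18  0.61] grasp [ 0.4704 -0.1304  0.2592] F [-0.2 -0.3  0.1] M [-0.02  0.04 -0.02] w 93.7
```

```bash
python3 -m handwheel '[[[0.001,-0.043,-0.02,-0.47,-0.18,0.6,150],[0.001,-0.043,-0.02,0,0,0,150],[0,-0.042,-0.02,0,0,0,150],[0,0,0,0,0,0,150],[0,0,0,0,0,0,150]]]' 20
python3 - <<'E'
from h import *
delta(.473,-.26,.083,8.6); snap('wrist','w2.png')
E
```

```text
time: 2.38
eef_pos: [0.4685, -0.268, 0.3785]
eef_rot: [3.14, -0.002, 0.141]
wrist_force: [-0.0, 0.2, 0.7]
grip_width: 0.504
t 2.38 dpos mm [   4.5    8.  -115.5] rotvec deg [0.05 0.12 0.5 ] grasp [ 0.4688 -0.2681  0.1985] F [-0.   0.2  0.7] M [0.   0.01 0.  ] w 47.4
```

View pics/w2.png

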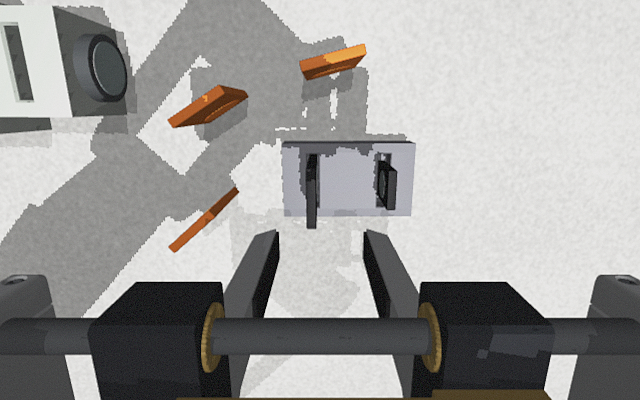

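The filter top now shows at about (312,190), nearly midway between the fingers. I'll re-measure it in this view and descend.

```bash
python3 - <<'E'
from h import *
c=load('w2'); x0,y0,s=270,130,6
o=cv2.resize(c['color'][y0:y0+100,x0:x0+130,::-1],None,fx=s,fy=s,interpolation=cv2.INTER_CUBIC); cv2.imwrite('pics/w2a.png',cv2.convertScaleAbs(o,alpha=1.8))
E
python3 -m handwheel '[[[0.0045,0.008,-0.005,0,0.1,0.5,150],[0,0,0,0,0,0,150]]]'
```

```text
time: 2.68
eef_pos: [0.4733, -0.2579, 0.3745]
eef_rot: [3.139, -0.002, 0.153]
wrist_force: [0.6, 0.0, -0.3]
grip_width: 0.409
```

View pics/w2a.png

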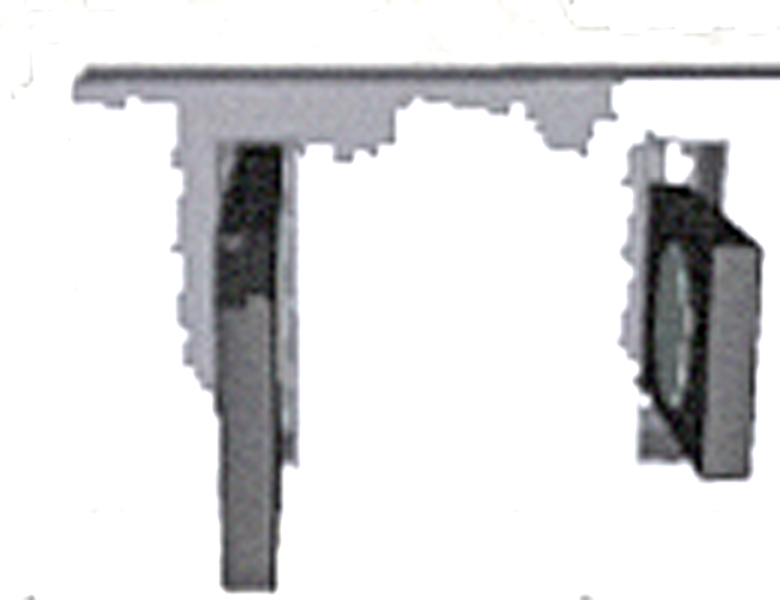

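```bash
python3 - <<'E'
from h import *
c=load('w2')
P=[plane(c,270+u/6,130+v/6,.098) for u,v in [(216,232),(274,232),(275,590),(222,590)]]
print(np.round(P,4)[:,:2].tolist(),np.mean(P,0).round(4),np.linalg.norm(P[0]-P[3]),np.linalg.norm(P[2]-P[3]))
delta(.473,-.26,.083,8.6)
E
```

```text
[[0.497, -0.2534], [0.498, -0.2608], [0.4496, -0.2677], [0.4486, -0.2606]] [ 0.4733 -0.2606  0.098 ] 0.04893932458163958 0.00715955682921278
t 2.67 dpos mm [  -0.3   -2.1 -111.5] rotvec deg [ 0.12  0.12 -0.16] grasp [ 0.4737 -0.2582  0.1945] F [ 0.6  0.  -0.3] M [ 0.02  0.05 -0.04] w 38.5
```

Consistent within 1 mm. Descending.

```bash
python3 -m handwheel '[[[0,-0.0022,-0.04,0.1,0.1,-0.1,150],[0,0,-0.04,0,0,0,150],[0,0,-0.025,0,0,0,150],[0,0,0,0,0,0,150]]]'
python3 - <<'E'
from h import *
delta(.473,-.2602,.083,8.6)
E
```

```text
time: 3.18
eef_pos: [0.4746, -0.2567, 0.2703]
eef_rot: [3.136, -0.005, 0.157]
wrist_force: [0.3, 0.0, 0.2]
grip_width: 0.414
t 3.17 dpos mm [-1.6 -3.5 -7.3] rotvec deg [ 0.25  0.35 -0.42] grasp [ 0.4756 -0.2575  0.0903] F [0.3 0.  0.2] M [0.01 0.02 0.  ] w 38.9
```

```bash
python3 -m handwheel '[[[-0.0016,-0.0035,-0.007,0.25,0.35,-0.4,150],[0,0,0,0,0,0,150]]]'
python3 - <<'E'
from h import *
delta(.473,-.2602,.083,8.6)
E
```

```text
time: 3.42
eef_pos: [0.4738, -0.2602, 0.2657]
eef_rot: [3.139, -0.003, 0.151]
wrist_force: [-0.6, 1.0, -0.1]
grip_width: 0.413
t 3.42 dpos mm [-0.8  0.  -2.7] rotvec deg [ 0.14  0.18 -0.07] grasp [ 0.4744 -0.2606  0.0857] F [-0.6  1.  -0.1] M [ 0.03  0.02 -0.  ] w 38.8
```

```bash
python3 -m handwheel '[[[-0.001,0,-0.003,0.2,0.2,-0.1,200],[0,0,0,0,0,0,240],[0,0,0,0,0,0,255],[0,0,0,0,0,0,255]]]' 20
python3 - <<'E'
from h import *
delta(.473,-.2602,.083,8.6)
E
```

```text
time: 3.92
eef_pos: [0.4733, -0.2608, 0.2651]
eef_rot: [3.14, -0.003, 0.149]
wrist_force: [0.3, -0.3, 0.4]
grip_width: 0.084
t 3.92 dpos mm [-0.3  0.6 -2.1] rotvec deg [0.07 0.19 0.06] grasp [ 0.4739 -0.261   0.0851] F [ 0.3 -0.3  0.4] M [ 0.    0.04 -0.  ] w 7.9
```

Gripped at 7.9 mm, filter centre 32 mm below the grasp point. Lift.

```bash
python3 -m handwheel '[[[0,0,0.02,0,0,0,255],[0,0,0.03,0,0,0,255],[0,0,0.04,0,0,0,255],[0,0,0.04,0,0,0,255],[0,0,0.01,0,0,0,255],[0,0,0,0,0,0,255]]]' 25
python3 - <<'E'
from h import *
delta(.5433,-.0233,.20,7.7); snap('wrist','w3.png')
E
```

```text
time: 4.68
eef_pos: [0.4721, -0.26, 0.4053]
eef_rot: [-3.139, 0.002, 0.149]
wrist_force: [0.0, -0.5, -1.2]
grip_width: 0.087
t 4.67 dpos mm [ 71.2 236.7 -25.3] rotvec deg [-0.15 -0.13 -0.84] grasp [ 0.4717 -0.2595  0.2253] F [ 0.  -0.5 -1.2] M [-0.    0.01  0.01] w 8.2
```

View pics/w3.png

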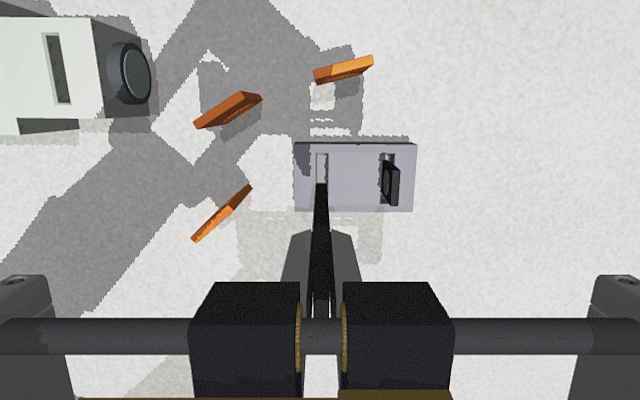

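The filter is held upright between the fingers and the well is empty. Carrying it to the slot.

```bash
python3 -m handwheel '[[[0.008,0.027,0,0,0,-0.8,255],[0.012,0.04,0,0,0,0,255],[0.012,0.04,0,0,0,0,255],[0.012,0.04,0,0,0,0,255],[0.012,0.04,0,0,0,0,255],[0.01,0.03,0,0,0,0,255],[0.005,0.015,0,0,0,0,255],[0,0,0,0,0,0,255]]]'
python3 - <<'E'
from h import *
delta(.5433,-.0233,.19,7.7); snap('wrist','w4.png')
E
```

```text
time: 5.72
eef_pos: [0.5426, -0.0215, 0.3843]
eef_rot: [-3.125, 0.032, 0.132]
wrist_force: [0.2, 0.4, -0.2]
grip_width: 0.082
t 5.72 dpos mm [  0.7  -1.8 -14.3] rotvec deg [-0.69 -1.96  0.17] grasp [ 0.5364 -0.0193  0.2044] F [ 0.2  0.4 -0.2] M [ 0.03 -0.04 -0.  ] w 7.8
```

View pics/w4.png

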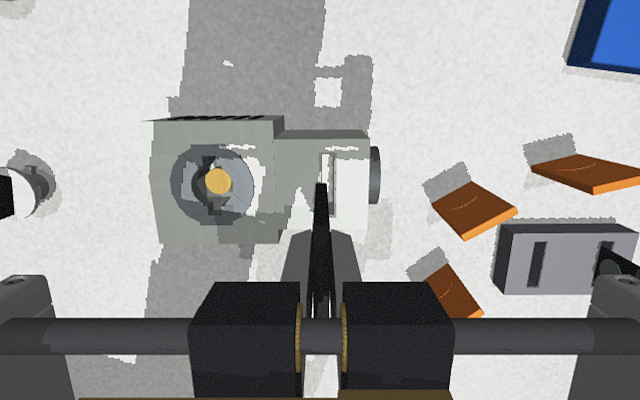

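```bash
python3 -m handwheel '[[[0.0007,-0.0018,0.005,-0.7,-2,0.2,255],[0,0,0,0,0,0,255],[0,0,0,0,0,0,255]]]'
python3 - <<'E'
from h import *
delta(.5433,-.0233,.19,7.7); c=snap('wrist','w5.png')
x0,y0,s=160,120,4
o=cv2.resize(c['color'][y0:y0+130,x0:x0+200,::-1],None,fx=s,fy=s,interpolation=cv2.INTER_CUBIC); cv2.imwrite('pics/w5a.png',o)
E
```

```text
time: 6.15
eef_pos: [0.5427, -0.0268, 0.3897]
eef_rot: [3.139, -0.003, 0.13]
wrist_force: [0.2, 0.1, -0.4]
grip_width: 0.085
t 6.15 dpos mm [  0.6   3.5 -19.7] rotvec deg [0.13 0.17 0.25] grasp [ 0.5432 -0.0272  0.2097] F [ 0.2  0.1 -0.4] M [0.05 0.05 0.01] w 8.0
```

View pics/w5a.png

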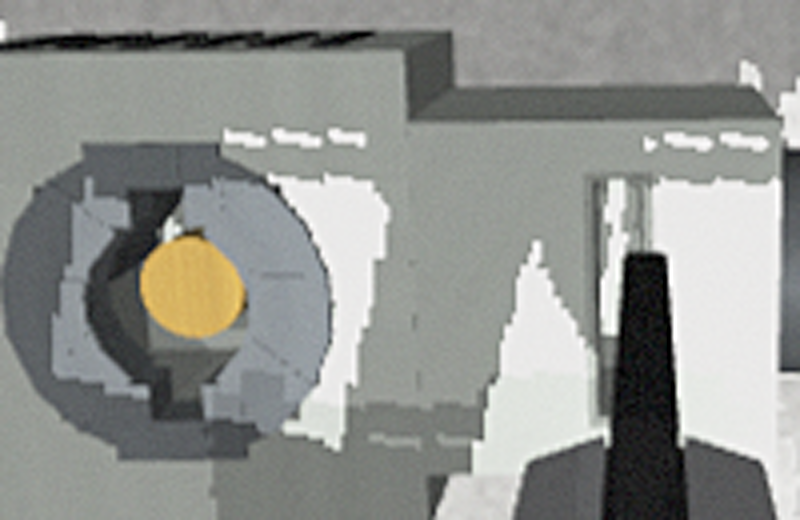

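```bash
python3 - <<'E'
from h import *
c=load('w5')
f=lambda u,v:plane(c,160+u/4,120+v/4,.08)[:2]
a,b=f(587,176),f(652,176); yw=np.radians(7.7); ex=np.array([np.cos(yw),np.sin(yw)])
print('slot',a.round(4),b.round(4),((a+b)/2-ex*.029).round(4))
n1,n2=f(157,189),f(176,420); print('notch',n1.round(4),n2.round(4),((n1+n2)/2).round(4),np.linalg.norm(n1-n2), np.degrees(np.arctan2(*(n1-n2)[::-1])))
l,rr=f(407,120),f(780,120); print('snout far',l.round(4),rr.round(4),np.linalg.norm(l-rr),np.degrees(np.arctan2(*(l-rr)[::-1]))-90)
E
```

```text
slot [ 0.5705 -0.0125] [ 0.5723 -0.0263] [ 0.5427 -0.0233]
notch [0.5557 0.0787] [0.5037 0.0724] [0.5297 0.0756] 0.052455245148745576 6.832816254260847
snout far [0.5774 0.0267] [ 0.5877 -0.0517] 0.079068028976235 7.45428610921698
```

```bash
python3 -m handwheel '[[[0.0008,0.0036,-0.02,0.15,0.15,0.2,255],[0,0,-0.018,0,0,0,255],[0,0,0,0,0,0,255]]]'
python3 - <<'E'
from h import *
delta(.5435,-.0233,.165,7.6)
E
```

```text
time: 6.58
eef_pos: [0.5431, -0.0232, 0.3479]
eef_rot: [-3.141, 0.002, 0.133]
wrist_force: [0.5, -1.0, -1.0]
grip_width: 0.084
t 6.58 dpos mm [ 0.4 -0.1 -2.9] rotvec deg [-0.04 -0.11 -0.04] grasp [ 0.5428 -0.023   0.1679] F [ 0.5 -1.  -1. ] M [0.02 0.02 0.04] w 7.9
```

```bash
python3 -m handwheel '[[[0.0005,-0.0002,-0.01,0,-0.1,0,255],[0,0,-0.008,0,0,0,255],[0,0,0,0,0,0,255]]]'
python3 - <<'E'
from h import *
delta(.5435,-.0233,.150,7.6); c=snap('wrist','w6.png'); c=snap('scene','s6.png')
cv2.imwrite('pics/s6a.png',cv2.resize(c['color'][100:250,250:420,::-1],None,fx=4,fy=4,interpolation=cv2.INTER_CUBIC))
E
```

```text
time: 6.95
eef_pos: [0.5437, -0.0233, 0.3283]
eef_rot: [-3.141, 0.001, 0.134]
wrist_force: [0.6, -0.5, 0.0]
grip_width: 0.085
t 6.95 dpos mm [-0.2 -0.   1.7] rotvec deg [-0.05 -0.04 -0.05] grasp [ 0.5436 -0.0231  0.1483] F [ 0.6 -0.5  0. ] M [ 0.04  0.01 -0.04] w 8.0
```

View pics/s6a.png

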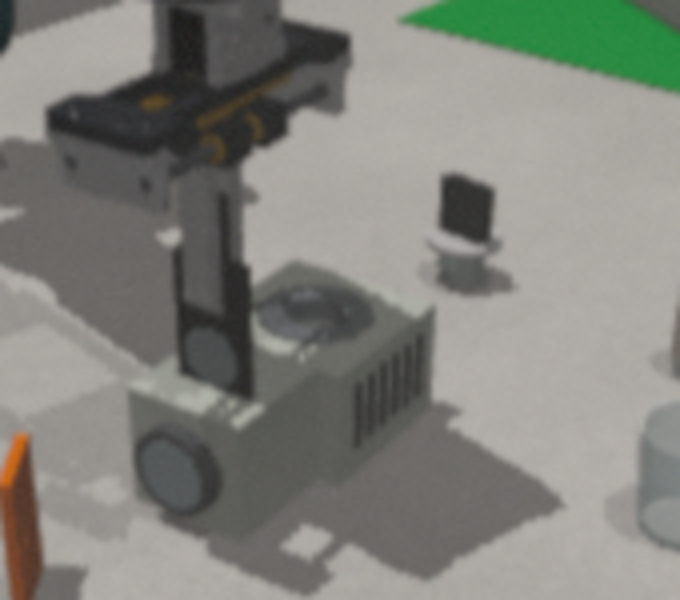

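View pics/w6.png

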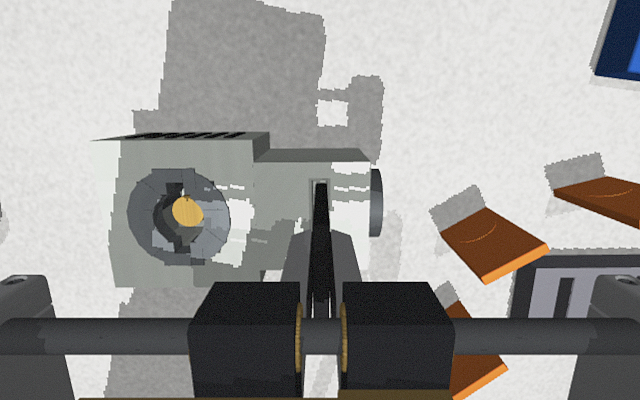

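The filter's foot is already about 9 mm into the slot mouth with no side force, centred at (320,183) in the wrist view. Continuing down.

```bash
python3 -m handwheel '[[[0,0,-0.01,0,0,0,255],[0,0,-0.01,0,0,0,255],[0,0,-0.006,0,0,0,255],[0,0,0,0,0,0,255]]]'
python3 - <<'E'
from h import *
delta(.5435,-.0233,.117,7.6)
E
```

```text
time: 7.55
eef_pos: [0.5439, -0.0233, 0.302]
eef_rot: [-3.141, -0.002, 0.134]
wrist_force: [0.3, 0.2, -0.6]
grip_width: 0.084
t 7.55 dpos mm [-0.4 -0.  -5. ] rotvec deg [-0.03  0.11 -0.05] grasp [ 0.5443 -0.0232  0.122 ] F [ 0.3  0.2 -0.6] M [0.03 0.05 0.02] w 7.9
```

```bash
python3 -m handwheel '[[[-0.0004,0,-0.004,0,0.1,0,255],[0,0,-0.003,0,0,0,255],[0,0,0,0,0,0,255]]]'
python3 - <<'E'
from h import *
delta(.5435,-.0233,.117,7.6)
E
```

```text
time: 7.92
eef_pos: [0.5437, -0.0233, 0.2975]
eef_rot: [3.141, -0.002, 0.134]
wrist_force: [0.6, 0.7, -1.7]
grip_width: 0.085
t 7.92 dpos mm [-0.2  0.  -0.5] rotvec deg [-0.    0.14 -0.05] grasp [ 0.5441 -0.0233  0.1175] F [ 0.6  0.7 -1.7] M [-0.02 -0.   -0.03] w 8.0
```

```bash
python3 -m handwheel '[[[0,0,-0.003,0,0.1,0,255],[0,0,-0.001,0,0,0,255]]]'
python3 - <<'E'
from h import *
delta(.5435,-.0233,.117,7.6)
E
```

```text
time: 8.18
eef_pos: [0.5438, -0.0232, 0.297]
eef_rot: [3.141, -0.003, 0.134]
wrist_force: [-2.3, 0.4, 2.6]
grip_width: 0.081
t 8.18 dpos mm [-0.3 -0.1 -0. ] rotvec deg [ 0.01  0.2  -0.06] grasp [ 0.5445 -0.0233  0.117 ] F [-2.3  0.4  2.6] M [ 0.08  0.56 -0.01] w 7.6
```

Contact at the expected height: grasp 0.117, so the underside is at 0.040. Releasing and rising.

```bash
python3 -m handwheel '[[[0,0,0,0,0,0,150],[0,0,0,0,0,0,150],[0,0,0,0,0,0,150],[0,0,0.03,0,0,0,150],[0,0,0.05,0,0,0,150],[0,0,0.05,0,0,0,150],[0,0,0,0,0,0,150]]]'
python3 - <<'E'
from h import *
delta(.478,.28,.25,0); c=snap('scene','s7.png')
cv2.imwrite('pics/s7a.png',cv2.resize(c['color'][100:250,250:420,::-1],None,fx=4,fy=4,interpolation=cv2.INTER_CUBIC))
c=snap('wrist','w7.png')
E
```

```text
time: 9.05
eef_pos: [0.5432, -0.0233, 0.4271]
eef_rot: [-3.141, 0.001, 0.133]
wrist_force: [-0.1, -0.2, -1.1]
grip_width: 0.412
t 9.05 dpos mm [-65.2 303.3   2.9] rotvec deg [-0.02 -0.04 -7.64] grasp [ 0.5431 -0.0232  0.2471] F [-0.1 -0.2 -1.1] M [0.03 0.01 0.04] w 38.7
```

View pics/s7a.png

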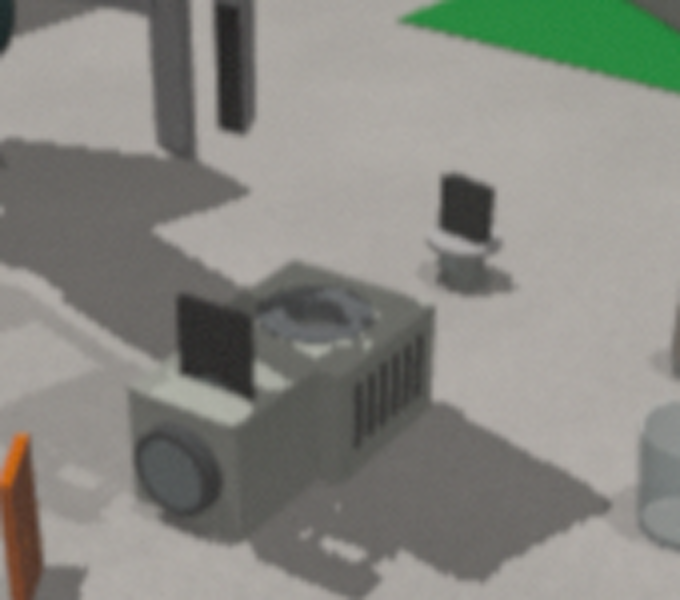

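View pics/w7.png

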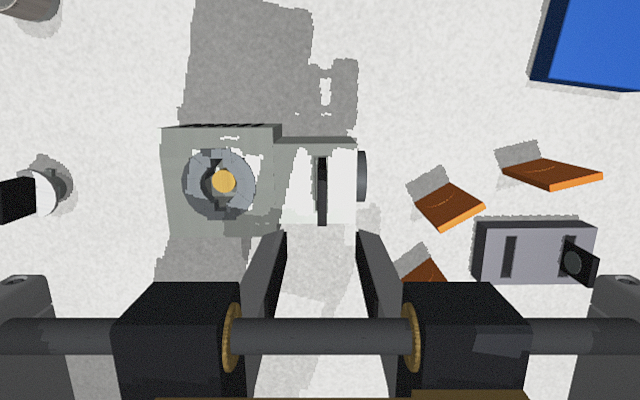

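The filter is home: its window is hidden and only the upper part stands out. I'll check its height in the scene view, then go to the lamp while turning the tool half a turn. Starting the twist at yaw of about 188° keeps joint 6 in range throughout.

```bash
python3 - <<'E'
from h import *
c=load('s7'); y=np.radians(7.6)
for dx in (-.025,.025):
  for z in (.13,.08):
    u,v=proj(c,[.5435+dx*np.cos(y),-.0233+dx*np.sin(y),z]); print(dx,z,'in s7a:',round((u-250)*4),round((v-100)*4))
E
python3 -m handwheel '[[[-0.004,0.02,0.0,0,0,9,150],[-0.007,0.032,0.0,0,0,10.5,150],[-0.007,0.032,0.0,0,0,10.5,150],[-0.007,0.032,0,0,0,10.5,150],[-0.007,0.032,0,0,0,10.5,100],[-0.007,0.032,0,0,0,10.5,100],[-0.007,0.032,0,0,0,10.5,100],[-0.007,0.032,0,0,0,10.5,100],[-0.007,0.032,0,0,0,10.5,100],[-0.007,0.025,0,0,0,10.5,100]]]'
python3 -m handwheel '[[[0,0,0.0,0,0,10.5,100],[0,0,0.0,0,0,10.5,100],[0,0,0,0,0,10.5,100],[0,0,0.0,0,0,10.5,100],[0,0,0.0,0,0,10.5,100],[0,0,0,0,0,10.5,100],[0,0,0,0,0,5,100],[0,0,0,0,0,0,100]]]'
python3 - <<'E'
from h import *
delta(.478,.28,.25,177)
E
```

```text
-0.025 0.13 in s7a: 180 292
-0.025 0.08 in s7a: 184 367
0.025 0.13 in s7a: 250 316
0.025 0.08 in s7a: 252 392
time: 10.4
eef_pos: [0.4716, 0.2843, 0.3927]
eef_rot: [-3.102, 0.035, 1.983]
wrist_force: [-0.7, 0.3, -0.2]
grip_width: 0.606
time: 11.4
eef_pos: [0.4681, 0.2858, 0.3683]
eef_rot: [-3.074, 0.008, -3.085]
wrist_force: [0.3, 0.4, -0.1]
grip_width: 0.609
t 11.4 dpos mm [ 9.9 -5.8 61.7] rotvec deg [ 3.88  0.49 -6.21] grasp [0.4703 0.2738 0.1887] F [ 0.3  0.4 -0.1] M [ 0.12 -0.1   0.01] w 57.2
```

The filter's top corners match the home prediction. Now removing the accumulated tilt.

```bash
python3 -m handwheel '[[[0,0,0.03,3.9,0.5,-6.2,100],[0,0,0.03,0,0,0,100],[0,0,0,0,0,0,100]]]'
python3 - <<'E'
from h import *
delta(.478,.28,.22,177); c=snap('wrist','w8.png')
E
```

```text
time: 11.78
eef_pos: [0.4678, 0.2857, 0.4235]
eef_rot: [-3.139, -0.01, 3.081]
wrist_force: [0.1, -0.4, -0.0]
grip_width: 0.606
t 11.78 dpos mm [ 10.2  -5.7 -23.5] rotvec deg [ 0.13 -0.6   0.46] grasp [0.4659 0.2853 0.2435] F [ 0.1 -0.4 -0. ] M [ 0.11 -0.16  0.03] w 57.0
```

View pics/w8.png

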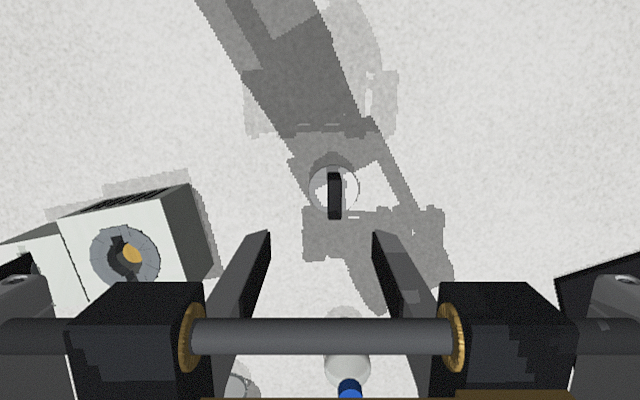

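```bash
python3 - <<'E'
from h import *
c=load('w8'); x0,y0,s=295,145,8
o=cv2.resize(c['color'][y0:y0+75,x0:x0+80,::-1],None,fx=s,fy=s,interpolation=cv2.INTER_CUBIC); cv2.imwrite('pics/w8a.png',cv2.convertScaleAbs(o,alpha=1.5))
print(plane(load('top0'),194,173,.11), plane(load('top0'),259,140,.07))
E
```

```text
[0.68721409 0.29968704 0.11      ] [0.78233317 0.1317335  0.07      ]
```

View pics/w8a.png

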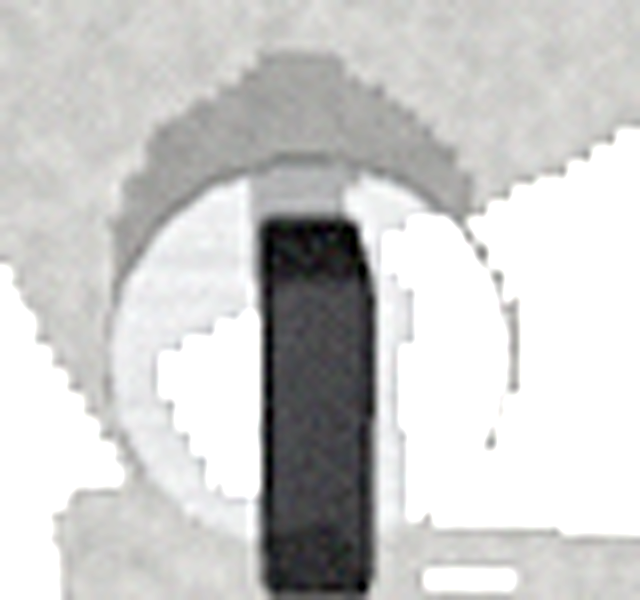

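```bash
python3 - <<'E'
from h import *
c=load('w8')
P=np.array([plane(c,295+u/8,145+v/8,.08) for u,v in [(264,278),(373,280),(371,592),(266,592)]])
print(P.round(4)[:,:2].tolist(),P.mean(0).round(4),[np.linalg.norm(P[i]-P[i-1]).round(4) for i in range(4)])
for a,b in((3,0),(2,1)): d=P[a]-P[b];print(np.degrees(np.arctan2(d[1],d[0])))
F=np.array([plane(c,295+u/8,145+v/8,.036) for u,v in [(110,370),(515,360),(310,155)]]);print(F.round(4)[:,:2].tolist(),np.linalg.norm(F[0]-F[1]),F[:2].mean(0))
E
```

```text
[[0.4584, 0.2918], [0.4594, 0.305], [0.499, 0.303], [0.4983, 0.2899]] [0.4788 0.2974 0.08  ] [np.float64(0.0399), np.float64(0.0132), np.float64(0.0397), np.float64(0.0131)]
-2.7779613194911983
-2.92112693201136
[[0.479, 0.2701], [0.481, 0.3262], [0.4507, 0.2993]] 0.05620009031987993 [0.47999728 0.29816563 0.036     ]
```

The lamp bar's centre is at (0.479,0.2975), yaw -2.9°. It measures 40 x 13 mm, and the flange circle measures 56 mm across about (0.480,0.298), which agrees. Approaching.

```bash
python3 -m handwheel '[[[0.012,0.012,-0.02,0.1,-0.6,0.5,100],[0,0,-0.04,0,0,0,100],[0,0,-0.04,0,0,0,100],[0,0,0,0,0,0,100]]]'
python3 - <<'E'
from h import *
delta(.479,.2976,.063,177.1)
E
```

```text
time: 12.32
eef_pos: [0.4779, 0.2971, 0.3102]
eef_rot: [-3.133, -0.013, 3.088]
wrist_force: [0.1, -0.2, 0.0]
grip_width: 0.608
t 12.32 dpos mm [  1.1   0.5 -67.2] rotvec deg [ 0.44 -0.79  0.16] grasp [0.4755 0.2958 0.1303] F [ 0.1 -0.2  0. ] M [ 0.06 -0.13  0.03] w 57.1
```

```bash
python3 -m handwheel '[[[0.001,0.0005,-0.02,0.4,-0.8,0.2,100],[0,0,-0.02,0,0,0,100],[0,0,0,0,0,0,100]]]'
python3 - <<'E'
from h import *
delta(.479,.2976,.063,177.1); c=snap('wrist','w9.png')
E
```

```text
time: 12.7
eef_pos: [0.4791, 0.2978, 0.2708]
eef_rot: [-3.141, 0.002, 3.091]
wrist_force: [-0.1, -0.4, 0.6]
grip_width: 0.605
t 12.7 dpos mm [ -0.1  -0.2 -27.8] rotvec deg [ 0.02  0.09 -0.  ] grasp [0.4794 0.2978 0.0908] F [-0.1 -0.4  0.6] M [ 0.06 -0.12  0.01] w 56.8
```

View pics/w9.png

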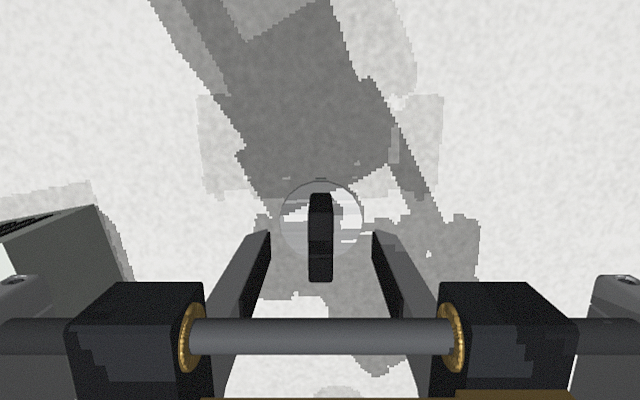

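The bar, at (321,238), is centred between the fingers and parallel to the pads. Going down and closing.

```bash
python3 -m handwheel '[[[0,0,-0.015,0,0,0,100],[0,0,-0.014,0,0,0,100],[0,0,0,0,0,0,140]]]' 40
python3 - <<'E'
from h import *
delta(.479,.2976,.063,177.1)
E
```

```text
time: 13.12
eef_pos: [0.4802, 0.2984, 0.2441]
eef_rot: [3.138, 0.008, 3.091]
wrist_force: [-0.4, 0.5, -0.5]
grip_width: 0.53
t 13.12 dpos mm [-1.2 -0.8 -1.1] rotvec deg [-0.16  0.46  0.01] grasp [0.4816 0.2989 0.0641] F [-0.4  0.5 -0.5] M [ 0.05 -0.14 -0.03] w 49.8
```

```bash
python3 -m handwheel '[[[-0.0015,-0.001,-0.001,-0.2,0.5,0,140],[0,0,0,0,0,0,200],[0,0,0,0,0,0,230],[0,0,0,0,0,0,255],[0,0,0,0,0,0,255]]]' 45
python3 - <<'E'
from h import *
delta(.479,.2976,.063,177.1)
E
```

```text
time: 13.75
eef_pos: [0.4789, 0.2975, 0.2441]
eef_rot: [-3.142, 0.001, 3.091]
wrist_force: [0.1, -0.7, -1.3]
grip_width: 0.147
t 13.75 dpos mm [ 0.1  0.1 -1.1] rotvec deg [0.   0.03 0.01] grasp [0.479  0.2975 0.0641] F [ 0.1 -0.7 -1.3] M [ 0.04 -0.17 -0.01] w 13.8
```

Gripped at 13.8 mm, with lamp_grip 6 mm below the grasp point. Lifting.

```bash
python3 -m handwheel '[[[0,0,0.02,0,0,0,255],[0,0,0.04,0,0,0,255],[0,0,0.04,0,0,0,255],[0,0,0.03,0,0,0,255],[0,0,0,0,0,0,255]]]'
python3 - <<'E'
from h import *
delta(.5296,.0756,.2,187.6)
E
```

```text
time: 14.38
eef_pos: [0.4776, 0.2968, 0.3745]
eef_rot: [-3.138, -0.005, 3.091]
wrist_force: [-0.9, -0.0, -1.9]
grip_width: 0.149
t 14.38 dpos mm [  52.  -221.2    5.5] rotvec deg [ 0.19 -0.29 10.51] grasp [0.4766 0.2963 0.1945] F [-0.9 -0.  -1.9] M [ 0.07 -0.14  0.02] w 14.0
```

```bash
python3 -m handwheel '[[[0.004,-0.018,0.008,0.2,-0.3,1.3,255],[0.008,-0.035,0.002,0,0,1.5,255],[0.008,-0.035,0.002,0,0,1.5,255],[0.008,-0.035,0.002,0,0,1.5,255],[0.008,-0.035,0,0,0,1.5,255],[0.008,-0.035,0,0,0,1.5,255],[0.007,-0.028,0,0,0,1.5,255],[0,0,0,0,0,0,255],[0,0,0,0,0,0,255]]]'
python3 - <<'E'
from h import *
delta(.5296,.0756,.195,187.6)
E
```

```text
time: 15.5
eef_pos: [0.5269, 0.0696, 0.3675]
eef_rot: [-3.14, -0.03, -3.005]
wrist_force: [0.1, 0.9, -0.6]
grip_width: 0.142
t 15.5 dpos mm [2.7 6.  7.5] rotvec deg [ 0.31 -1.71 -0.23] grasp [0.5215 0.0686 0.1876] F [ 0.1  0.9 -0.6] M [ 0.02 -0.16  0.  ] w 13.4
```

```bash
python3 -m handwheel '[[[0.003,0.006,0.005,0.3,-1.7,-0.2,255],[0,0,0,0,0,0,255],[0,0,0,0,0,0,255]]]'
python3 - <<'E'
from h import *
delta(.5296,.0756,.195,187.6); c=snap('wrist','w10.png'); c=snap('scene','s10.png')
cv2.imwrite('pics/s10a.png',cv2.resize(c['color'][80:250,240:420,::-1],None,fx=4,fy=3.5,interpolation=cv2.INTER_CUBIC))
E
```

```text
time: 15.88
eef_pos: [0.5295, 0.0784, 0.372]
eef_rot: [3.141, 0.001, -3.005]
wrist_force: [-1.4, -1.0, -0.9]
grip_width: 0.144
t 15.88 dpos mm [ 0.1 -2.8  3. ] rotvec deg [-0.07  0.04 -0.22] grasp [0.5296 0.0786 0.192 ] F [-1.4 -1.  -0.9] M [ 0.06 -0.15 -0.06] w 13.5
```

View pics/w10.png

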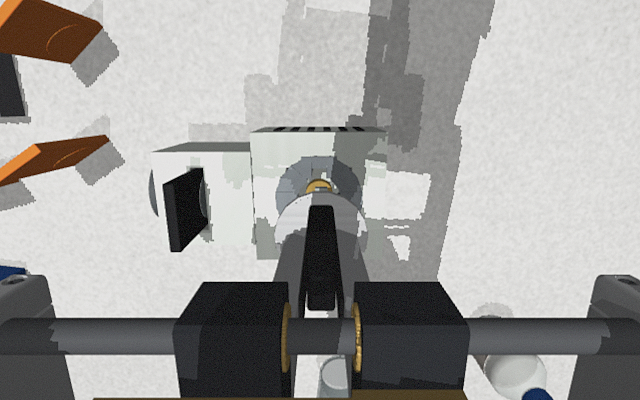

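View pics/s10a.png

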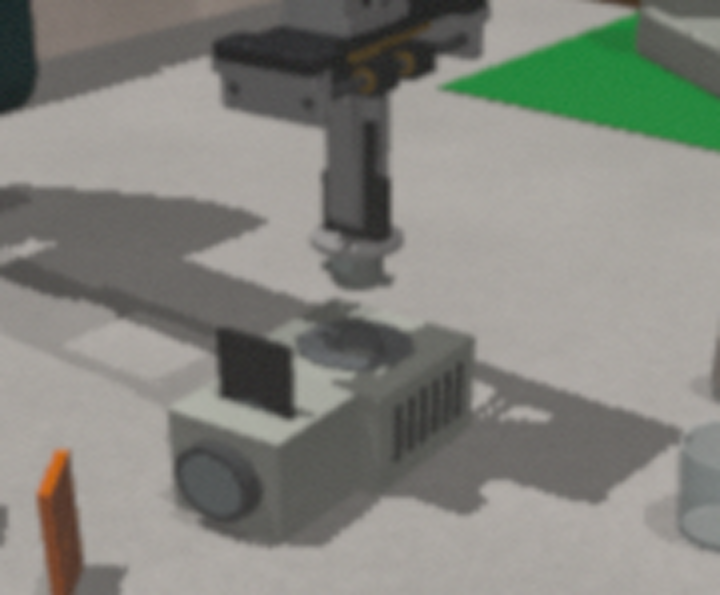

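The lamp hangs upright over the socket with its lugs on the notch line, and the filter stays home. Lowering to just above the mouth.

```bash
python3 -m handwheel '[[[0,-0.003,-0.02,0,0,-0.2,255],[0,0,-0.02,0,0,0,255],[0,0,0,0,0,0,255]]]'
python3 - <<'E'
from h import *
delta(.5296,.0756,.15,187.6); c=snap('wrist','w11.png');  c=snap('scene','s11.png')
cv2.imwrite('pics/s11a.png',cv2.resize(c['color'][120:220,270:390,::-1],None,fx=6,fy=6,interpolation=cv2.INTER_CUBIC))
E
```

```text
time: 16.35
eef_pos: [0.5295, 0.0754, 0.3322]
eef_rot: [3.141, 0.003, -3.009]
wrist_force: [-0.1, -0.3, -1.3]
grip_width: 0.145
t 16.35 dpos mm [ 0.1  0.2 -2.2] rotvec deg [-0.06  0.17 -0.02] grasp [0.5301 0.0756 0.1522] F [-0.1 -0.3 -1.3] M [ 0.11 -0.13 -0.01] w 13.6
```

View pics/w11.png

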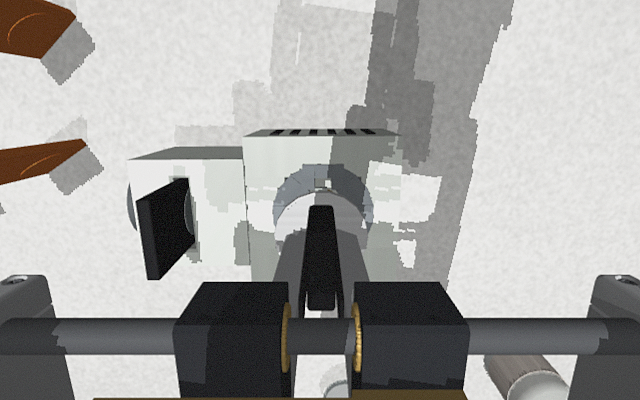

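View pics/s11a.png

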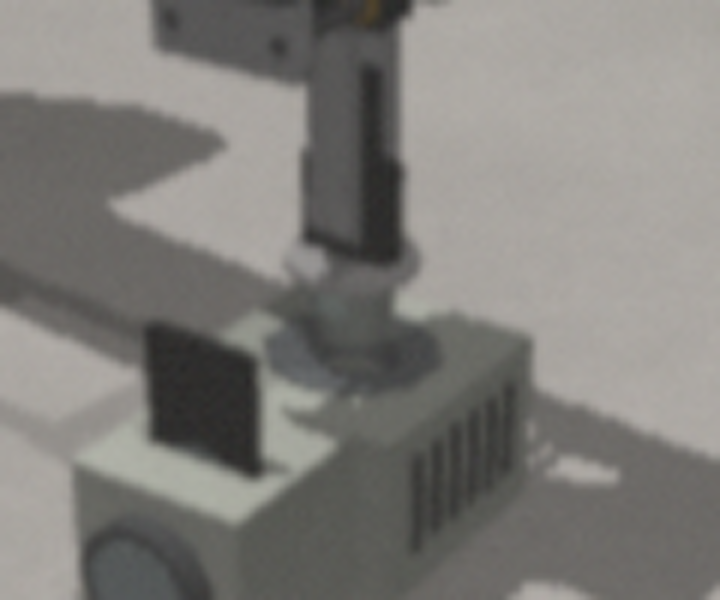

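The notch at (321,184) lines up with the bar at column 321. Inserting in small steps.

```bash
python3 -m handwheel '[[[-0.0004,0,-0.01,0,0.2,0,255],[0,0,-0.007,0,0,0,255],[0,0,-0.001,0,0,0,255]]]'
python3 - <<'E'
from h import *
delta(.5296,.0756,.114,187.6)
E
```

```text
time: 16.82
eef_pos: [0.53, 0.0757, 0.3176]
eef_rot: [3.14, 0.007, -3.008]
wrist_force: [-0.9, 0.2, -1.0]
grip_width: 0.146
t 16.82 dpos mm [ -0.4  -0.1 -23.6] rotvec deg [-0.11  0.38 -0.03] grasp [0.5311 0.076  0.1376] F [-0.9  0.2 -1. ] M [ 0.13  0.02 -0.02] w 13.7
```

```bash
python3 -m handwheel '[[[-0.0006,0,-0.005,-0.1,0.5,0,255],[-0.0003,0,-0.004,0,0.2,0,255],[0,0,0,0,0,0,255]]]'
python3 - <<'E'
from h import *
delta(.5296,.0756,.114,187.6)
E
```

```text
time: 17.2
eef_pos: [0.5292, 0.0757, 0.308]
eef_rot: [3.141, -0.006, -3.008]
wrist_force: [-0.6, 0.6, -1.7]
grip_width: 0.144
t 17.2 dpos mm [  0.4  -0.1 -14. ] rotvec deg [-0.   -0.32 -0.03] grasp [0.5282 0.0757 0.128 ] F [-0.6  0.6 -1.7] M [ 0.24 -0.16 -0.01] w 13.6
```

The lugs are inside the notches with no resistance. Now against the spring.

```bash
python3 -m handwheel '[[[0.0004,0,-0.005,0,-0.3,0,255],[0,0,-0.005,0,0,0,255],[0,0,0,0,0,0,255]]]' 60
python3 - <<'E'
from h import *
delta(.5296,.0756,.114,187.6)
E
```

```text
time: 17.58
eef_pos: [0.5293, 0.0756, 0.301]
eef_rot: [-3.141, 0.001, -3.008]
wrist_force: [-2.8, 0.6, 5.3]
grip_width: 0.145
t 17.57 dpos mm [ 0.3 -0.  -7. ] rotvec deg [ 0.01  0.04 -0.03] grasp [0.5295 0.0756 0.121 ] F [-2.8  0.6  5.3] M [ 0.1   0.6  -0.01] w 13.6
```

```bash
python3 -m handwheel '[[[0,0,-0.004,0,0,0,255],[0,0,-0.003,0,0,0,255],[0,0,-0.001,0,0,0,255]]]' 60
python3 - <<'E'
from h import *
delta(.5296,.0756,.114,187.6)
E
```

```text
time: 17.95
eef_pos: [0.5288, 0.0757, 0.2984]
eef_rot: [-3.141, 0.003, -3.008]
wrist_force: [-3.8, -0.4, 7.1]
grip_width: 0.143
t 17.95 dpos mm [ 0.8 -0.1 -4.4] rotvec deg [ 0.01  0.17 -0.04] grasp [0.5294 0.0756 0.1184] F [-3.8 -0.4  7.1] M [ 0.08  0.81 -0.04] w 13.4
```

```bash
python3 -m handwheel '[[[0.0005,0,-0.005,0,0.2,0,255],[0.0003,0,-0.005,0,0,0,255],[0,0,-0.004,0,0,0,255]]]' 60
python3 - <<'E'
from h import *
delta(.5296,.0756,.114,187.6)
E
```

```text
time: 18.32
eef_pos: [0.5289, 0.0757, 0.2941]
eef_rot: [-3.141, 0.003, -3.008]
wrist_force: [-7.8, 0.1, 17.1]
grip_width: 0.146
t 18.32 dpos mm [ 0.7 -0.1 -0.1] rotvec deg [ 0.03  0.19 -0.06] grasp [0.5295 0.0757 0.1141] F [-7.8  0.1 17.1] M [0.03 1.7  0.02] w 13.8
```

Grasp is 0.114 and force is 17 N: flush, as predicted. There is some side force (-8 N in x), so I'll ease x by 1 mm and start the clockwise twist while pressing.

```bash
python3 -m handwheel '[[[-0.001,0,-0.003,0,0.1,0,255],[-0.0005,0,-0.003,0,0,-4,255],[0,0,-0.003,0,0,-6,255]]]' 60
python3 - <<'E'
from h import *
delta(.5296,.0756,.114,187.6)
E
```

```text
time: 18.7
eef_pos: [0.5281, 0.0758, 0.2946]
eef_rot: [-3.14, 0.013, 3.096]
wrist_force: [-4.2, 0.0, 10.0]
grip_width: 0.147
t 18.7 dpos mm [ 1.5 -0.2 -0.6] rotvec deg [ 0.05  0.73 10.21] grasp [0.5303 0.0754 0.1146] F [-4.2  0.  10. ] M [0.05 0.82 0.06] w 13.8
```

```bash
python3 -m handwheel '[[[0.0005,0,-0.004,0,0.7,-8,255],[0,0,-0.004,0,0,-8,255],[0,0,-0.004,0,0,-8,255]]]' 60
python3 - <<'E'
from h import *
delta(.5296,.0756,.114,187.6)
E
```

```text
time: 19.08
eef_pos: [0.5294, 0.0765, 0.2942]
eef_rot: [3.139, 0.011, 2.665]
wrist_force: [-6.1, 0.6, 15.4]
grip_width: 0.147
t 19.07 dpos mm [ 0.2 -0.9 -0.2] rotvec deg [-0.04  0.66 34.92] grasp [0.5314 0.076  0.1142] F [-6.1  0.6 15.4] M [0.36 1.51 0.19] w 13.8
```

```bash
python3 -m handwheel '[[[-0.001,-0.0005,-0.004,0,0.7,-8,255],[-0.0003,0,-0.004,0,0.2,-8,255],[0,0,-0.004,0,0.2,-8,255]]]' 60
python3 - <<'E'
from h import *
delta(.5296,.0756,.114,187.6-80)
E
```

```text
time: 19.45
eef_pos: [0.53, 0.0766, 0.2942]
eef_rot: [3.137, 0.008, 2.233]
wrist_force: [-4.8, 1.5, 14.1]
grip_width: 0.145
t 19.45 dpos mm [-0.4 -1.  -0.2] rotvec deg [  0.26   0.44 -20.35] grasp [0.5315 0.0761 0.1142] F [-4.8  1.5 14.1] M [0.27 1.17 0.24] w 13.7
```

```bash
python3 -m handwheel '[[[-0.001,-0.001,-0.004,0.2,0.5,-8,255],[-0.0005,0,-0.004,0,0.2,-8,255],[-0.0003,0,-0.004,0,0.2,-5,255]]]' 60
python3 - <<'E'
from h import *
delta(.5296,.0756,.114,187.6-80)
E
```

```text
time: 19.82
eef_pos: [0.5291, 0.076, 0.2941]
eef_rot: [3.138, 0.002, 1.857]
wrist_force: [-11.0, -2.0, 18.9]
grip_width: 0.15
t 19.82 dpos mm [ 0.5 -0.4 -0.1] rotvec deg [0.06 0.26 1.22] grasp [0.5299 0.0758 0.1141] F [-11.   -2.   18.9] M [-0.25  2.41  0.49] w 14.1
```

```bash
python3 -m handwheel '[[[0,0,-0.0035,0,0.2,-3,255],[0,0,-0.0035,0,0,-2,255]]]' 60
python3 - <<'E'
from h import *
delta(.5296,.0756,.114,187.6-80); c=snap('wrist','w12.png'); c=snap('scene','s12.png')
cv2.imwrite('pics/s12a.png',cv2.resize(c['color'][120:220,270:390,::-1],None,fx=6,fy=6,interpolation=cv2.INTER_CUBIC))
E
```

```text
time: 20.08
eef_pos: [0.5286, 0.0763, 0.2941]
eef_rot: [3.138, 0.003, 1.772]
wrist_force: [-6.3, -0.3, 13.9]
grip_width: 0.146
t 20.07 dpos mm [ 1.  -0.7 -0.1] rotvec deg [0.13 0.28 6.06] grasp [0.5294 0.0758 0.1141] F [-6.3 -0.3 13.9] M [-0.06  1.44  1.26] w 13.7
```

View pics/w12.png

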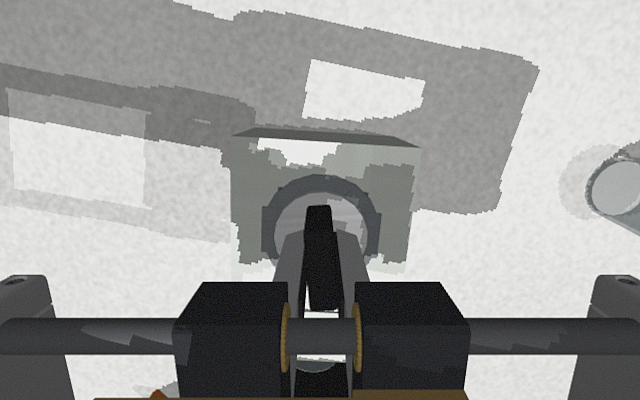

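View pics/s12a.png

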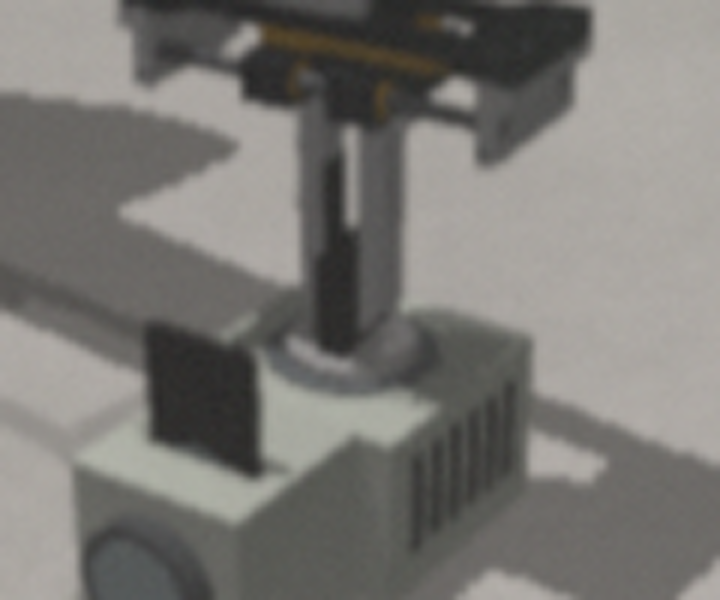

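The stop is reached: yaw has turned about -80° or a little more, and the resisting moment rose from 0.5 to 1.3 N m. The scene view shows the flange lying on the collar and the filter still in place. I'll apply a firmer final press, then check that it holds.

```bash
python3 -m handwheel '[[[0,0,-0.0055,0,0.2,-1,255],[0,0,-0.0055,0,0,-1,255]]]' 60
python3 - <<'E'
from h import *
for i in range(6):
    c=snap('wrist','w13.png'); delta(.5296,.0756,.114,187.6-80)
c=snap('scene','s13.png'); snap('top','t13.png')
cv2.imwrite('pics/s13a.png',cv2.resize(c['color'][120:220,270:390,::-1],None,fx=6,fy=6,interpolation=cv2.INTER_CUBIC))
w=load('w13')['color'][180:330,240:400,::-1]; cv2.imwrite('pics/w13a.png',cv2.convertScaleAbs(cv2.resize(w,None,fx=4,fy=4,interpolation=cv2.INTER_CUBIC),alpha=1.8))
E
```

```text
time: 20.42
eef_pos: [0.5282, 0.0766, 0.2941]
eef_rot: [3.135, 0.006, 1.746]
wrist_force: [-9.7, -1.0, 22.2]
grip_width: 0.148
t 20.48 dpos mm [ 1.4 -1.  -0.1] rotvec deg [0.24 0.43 7.59] grasp [0.5295 0.0758 0.1141] F [-9.2 -1.1 21.3] M [-0.13  2.11  1.46] w 14.0
t 20.52 dpos mm [ 1.4 -1.  -0. ] rotvec deg [0.24 0.43 7.55] grasp [0.5295 0.0758 0.1141] F [-9.7 -1.7 21.3] M [-0.14  2.14  1.34] w 14.5
t 20.57 dpos mm [ 1.4 -1.  -0.1] rotvec deg [0.24 0.43 7.54] grasp [0.5295 0.0758 0.1141] F [-9.3 -0.8 21.3] M [-0.14  2.2   1.32] w 14.1
t 20.62 dpos mm [ 1.4 -1.  -0.1] rotvec deg [0.24 0.43 7.54] grasp [0.5295 0.0758 0.1141] F [-9.2 -1.2 21. ] M [-0.09  2.15  1.32] w 14.1
t 20.68 dpos mm [ 1.4 -1.  -0.1] rotvec deg [0.24 0.43 7.54] grasp [0.5295 0.0758 0.1141] F [-9.9 -1.3 21.7] M [-0.14  2.13  1.38] w 14.3
t 20.73 dpos mm [ 1.4 -1.  -0.1] rotvec deg [0.23 0.43 7.54] grasp [0.5295 0.0758 0.1141] F [-9.1 -1.3 21.5] M [-0.13  2.21  1.37] w 14.2
```

View pics/s13.png

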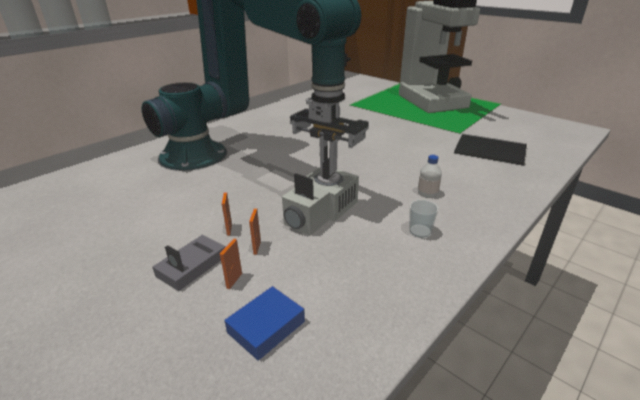

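View pics/w13a.png

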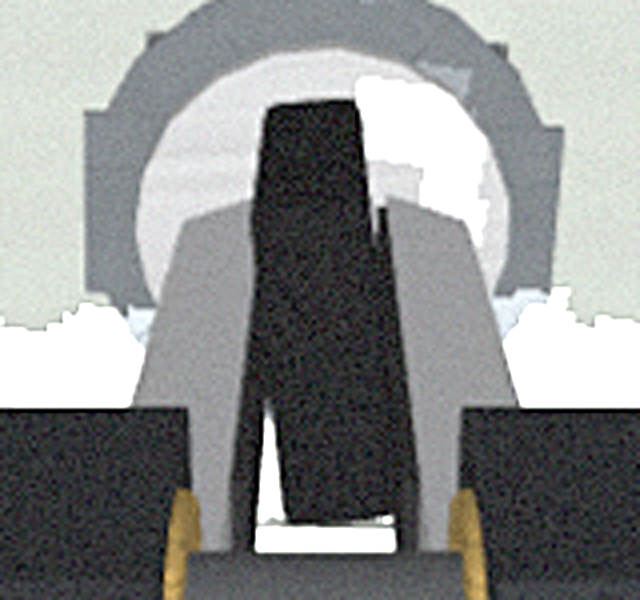

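The jaws have turned about 7° past the lamp, which is at its stop. The bar sits skewed between the pads (14.1 mm). I'll unwind most of that while still pressing, and relieve the side force.

```bash
python3 -m handwheel '[[[0,0,-0.005,0.2,0.5,2.5,255],[0,0,-0.005,0,0.5,2.5,255],[0,0,-0.005,0,0.4,0.5,255]]]' 60
python3 - <<'E'
from h import *
for i in range(3):
    c=snap('wrist','w14.png'); delta(.5296,.0756,.114,187.6-80)
w=load('w14')['color'][180:330,240:400,::-1]; cv2.imwrite('pics/w14a.png',cv2.convertScaleAbs(cv2.resize(w,None,fx=4,fy=4,interpolation=cv2.INTER_CUBIC),alpha=1.8))
E
```

```text
time: 21.2
eef_pos: [0.5295, 0.0765, 0.2941]
eef_rot: [-3.141, 0.003, 1.852]
wrist_force: [-5.8, -1.2, 17.1]
grip_width: 0.146
t 21.25 dpos mm [ 0.1 -0.9 -0.1] rotvec deg [0.19 0.03 1.51] grasp [0.5296 0.0759 0.1141] F [-5.8 -1.2 17. ] M [0.03 1.24 0.15] w 13.4
t 21.3 dpos mm [ 0.1 -0.9 -0.1] rotvec deg [0.19 0.03 1.54] grasp [0.5295 0.0759 0.1141] F [-6.3 -0.3 17.5] M [-0.02  1.2   0.18] w 14.0
t 21.35 dpos mm [ 0.1 -0.9 -0.1] rotvec deg [0.19 0.04 1.55] grasp [0.5296 0.0759 0.1142] F [-4.8 -0.2 17. ] M [0.02 1.23 0.2 ] w 13.5
```

View pics/w14a.png

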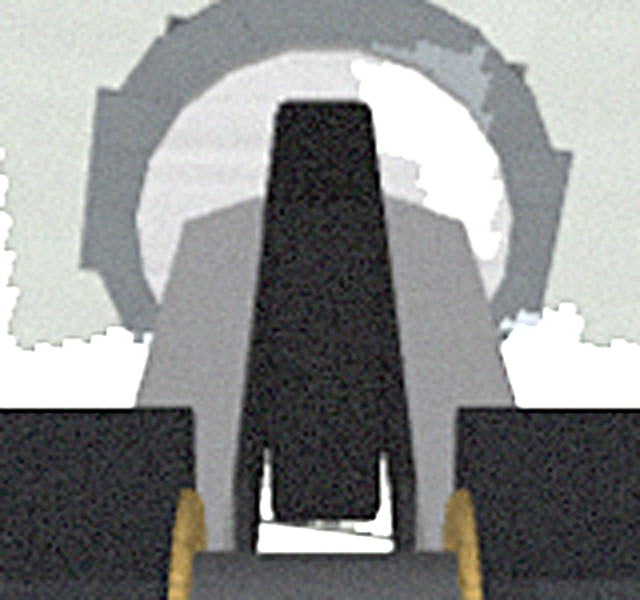

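The bar is now flat in the pads (13.6 mm), still flush. One small clockwise bias keeps it firmly on the stop, with a final press.

```bash
python3 -m handwheel '[[[0,0,-0.0055,0.1,0.3,-1.2,255],[0,0,-0.0055,0,0.3,-1,255]]]' 60
python3 - <<'E'
from h import *
for i in range(3):
    c=snap('wrist','w15.png'); delta(.5296,.0756,.114,187.6-80)
c=snap('scene','s15.png'); t=snap('top','t15.png')
def f(c,p): return np.round(proj(c,p),1)
cv2.imwrite('pics/s15a.png',cv2.resize(c['color'][100:300,140:400,::-1],None,fx=3,fy=3,interpolation=cv2.INTER_CUBIC))
w=c=load('w15')['color'][180:330,240:400,::-1]; cv2.imwrite('pics/w15a.png',cv2.convertScaleAbs(cv2.resize(w,None,fx=4,fy=4,interpolation=cv2.INTER_CUBIC),alpha=1.8))
E
```

```text
time: 21.6
eef_pos: [0.5298, 0.0764, 0.2941]
eef_rot: [-3.14, 0.003, 1.816]
wrist_force: [-7.8, -1.0, 20.0]
grip_width: 0.145
t 21.65 dpos mm [-0.2 -0.8 -0.1] rotvec deg [ 0.17 -0.04  3.59] grasp [0.5296 0.0759 0.1141] F [-7.4 -0.5 18.5] M [-0.07  1.49  0.84] w 13.5
t 21.7 dpos mm [-0.1 -0.8 -0.1] rotvec deg [ 0.17 -0.04  3.54] grasp [0.5296 0.0759 0.1141] F [-7.5 -0.7 19.4] M [-0.14  1.46  0.88] w 13.5
t 21.75 dpos mm [-0.1 -0.8 -0.1] rotvec deg [ 0.18 -0.04  3.53] grasp [0.5296 0.0759 0.1141] F [-7.7 -1.2 18.5] M [-0.12  1.48  0.85] w 13.7
```

View pics/s15a.png

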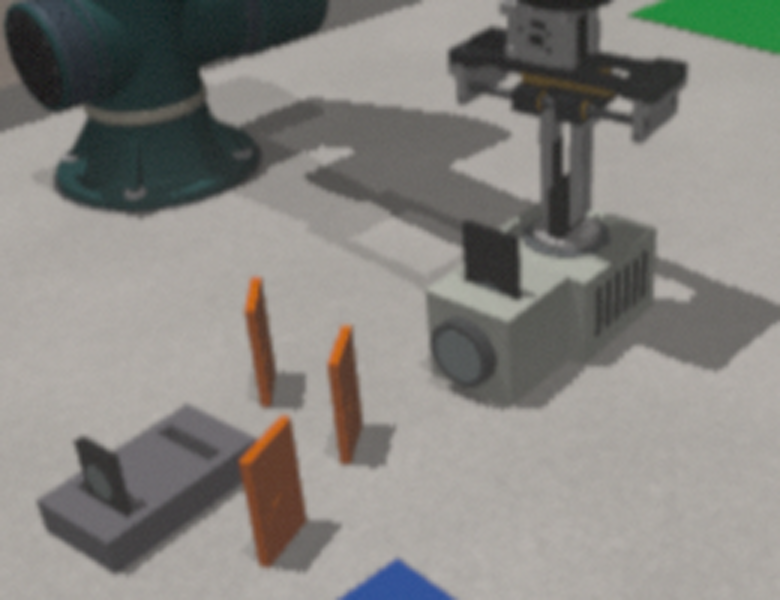

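View pics/w15a.png

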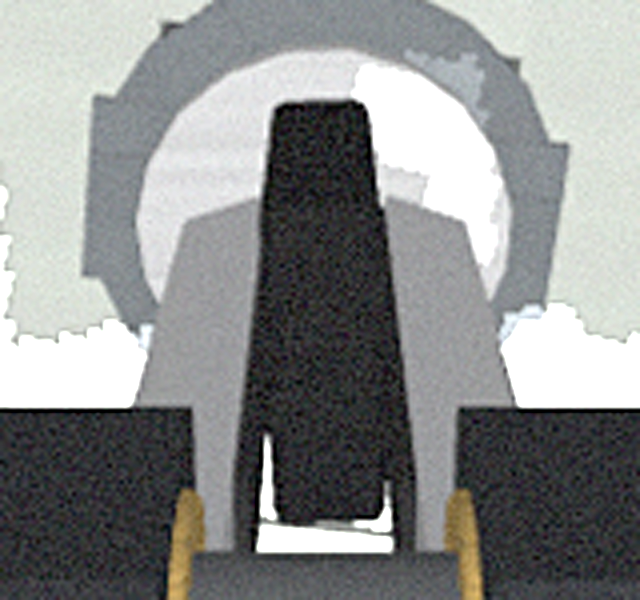

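The lamp is flush: grasp 0.1141, press 19 N against the 12 N spring. It is on the stop with a steady 0.85 N m, the filter is home, and the bystanders and orange slabs have not moved. Handing in.

```bash
python3 - <<'E'
from h import *
print(order.job_done()); delta(.5296,.0756,.114,107.6)
E
```

```text
the job is handed in; nothing more can be done
None
the job is handed in; nothing more can be done
```

The job is handed in at about 21.8 s: the large filter is home in the slot and released. The lamp insert is in the socket, turned to its stop, and still gripped and pressed flush.

- **Filter:** it met the slot floor at the expected height (gripper grasp point at 0.117 m). After release, its top corners in the scene picture matched the predicted home position to about a pixel.
- **Lamp:** the grasp point stayed at 0.1141 m, against 0.114 m expected with the flange flush. The downward push held steady at about 19 N against the 12 N spring. It turned clockwise about 80° to the stop, where a steady 0.85 N m resisted further turning.
- **Everything else:** the small filter, the slide box and the orange look-alikes are unmoved in the last scene picture. The bottle and beaker were last seen in place just before the final small adjustments.

**Checks that were off:**
- On the first try at the stop, the gripper turned about 7° too far and the bar sat skewed between the pads. I turned back until the bar lay flat, then left a slight clockwise bias of about 2°.
- A side force of about 7 N remained in x; easing it only partly helped.
- The plunger reading itself could not be seen, so "flush" rests on the height, the force and the pictures.

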